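Centre-punch the blank in the jig with an automatic punch

TASK

Take the automatic punch out of its wooden stand, put its nose down the brass guide bush of the blue jig until the point meets the blank hidden inside, and press it straight down until its spring trips with a snap; do not ram it on to the end of its stroke after that (keep the push under about 25 N) and do not fire it anywhere else. Then stand the punch back in the hole of its stand, upright and let go, leaving the other parts on the bench where they are.

Things in the scene. Friction and masses are not known exactly. Their poses are not given: they have to be found in the camera images.
- punch_mid (a point): Middle of the grip of the automatic punch, a straight round tool standing point down in the wooden stand; z runs along it to its red cap. Ribbed aluminium barrel 18 mm thick, from 28 mm below to 22 mm above this point; red cap 21 mm thick above it, up to 36 mm above this point. About 0.2 kg. Grip it by the barrel, from above.
- punch_tip (a point): Point of the punch's plunger, 100 mm below punch_mid while the plunger is out. Pressed on something, it slides up into the nose: 2 to 3 N at first, rising to about 12 N after 8 mm; then it trips and the push drops to about 5 N by 11 mm (it has tripped at 9.5 mm of stroke). At 14.5 mm it stops dead and the push shoots up. It springs out again when lifted.
- bush_mouth (a point): Centre of the mouth (top face) of the brass guide bush on the blue punching jig, 60 mm above the bench; z up. The ring is 28 mm wide outside, 4 mm high, its bore 17 mm; below the ring the bore is 15 mm. The firmly held blank inside lies 24 to 44 mm below the mouth; how deep is not known.
- jig: The punching jig, bolted to the bench: a blue block 60 x 60 mm, 56 mm high, with a foot and a bolt on two sides (110 mm over the feet, along its y) and the brass bush on top. Origin: centre of its underside.
- stand_mouth (a point): Centre of the mouth (top face) of the hole in the wooden stand, 72 mm above the bench; z up. The hole is 15 mm wide, right through. The stand, a block 52 x 52 mm on a foot 86 x 86 mm, is fixed to the bench. The punch hangs in it with its collar flat on the top face, so that punch_mid is 34 mm above this point.
- punch: The same punch; origin at the centre of the underside of its dark steel collar, 34 mm below punch_mid; z to the cap. The collar is 26 mm wide, 6 mm thick. Below it a round nose 12 mm thick reaches down 48 mm, and out of that the pointed plunger, 7 mm thick, 18 mm more.
- brass_drift_mid (a point): Centre of a loose hexagonal brass bar lying on the bench, 15 x 126 x 13 mm. To be left alone.
- mould_insert_1_mid (a point): Centre of a loose grey mould insert, 34 x 62 x 18 mm, lying on the bench. To be left alone.
- mould_insert_2_mid (a point): Centre of another loose grey mould insert, 34 x 62 x 20 mm, lying on the bench. To be left alone.
- hex_nut_1_mid (a point): Centre of a loose steel hexagon nut, 24 x 27 x 13 mm, lying on the bench. To be left alone.
Things that resemble listed ones, but are neither listed nor needed, are in the scene too. Of the things that look like the jig, take the one that is farthest to the robot's right at the start.

How it is judged (in metres and radians):
On the way, in this order (a step that is already met when the one before it is completed fails the run):
1. the nose of the punch is in the guide bush (point at least 12 mm below the mouth), the plunger still out (horizontal distance between punch_tip and bush_mouth below 0.004 m and z of punch_tip in the frame of bush_mouth below -0.012 m and z of punch_tip in the frame of punch_mid below -0.096 m), for 0.05 s.
2. the punch has tripped in the bush: plunger pressed in by 9.5 mm or more, the punch within 0.12 rad of upright (z of punch_tip in the frame of punch_mid above -0.0905 m and horizontal distance between punch_tip and bush_mouth below 0.004 m and z of punch_tip in the frame of bush_mouth below -0.02 m and angle between punch_mid's own z axis and vertical below 0.12 rad), for 0.04 s.
At the end, for the whole second after the job is handed in: The punch stands in the hole of its stand, upright (within 0.1 rad), its collar down on the top face (within 5 mm), within 5 mm of the hole's axis, at rest (horizontal distance between punch_mid and stand_mouth below 0.005 m and z of punch_mid in the frame of stand_mouth between 0.029 and 0.039 m and angle between punch_mid's own z axis and vertical below 0.1 rad and linear speed of punch below 0.02 m/s); the robot touches nothing.
It fails at once if the punch pushes on the jig or the blank in it with more than 25 N (contact force between punch and jig above 25 N).
It fails at once if the punch is fired (plunger in by more than 9.5 mm) anywhere but in the bush (z of punch_tip in the frame of punch_mid above -0.0905 m and (horizontal distance between punch_tip and bush_mouth above 0.006 m or z of punch_tip in the frame of bush_mouth above -0.012 m)).
It fails at once if one of the other parts is moved by more than 20 mm (distance of any of brass_drift_mid, mould_insert_1_mid, mould_insert_2_mid, hex_nut_1_mid from where it was at the start of the episode above 0.02 m).
It also fails if it takes over 58 s, if anything falls off the work surface, if the arm or the gripper's body presses on something with over 40 N, if the wrist force passes 120 N, or if a joint passes its speed limit or range.

ROBOT

A 7-joint arm with a two-finger parallel gripper is mounted at the origin on a cart in front of the work surface, level with it; the furniture and walls round the work are solid. World frame = base frame: x ahead of the robot, y to its left, z up, the work surface at z = 0. Lengths are in mm, angles in rad, forces in N, time in s.
With the tool pointing down it reaches from about 350 to 900 mm from the base axis. Payload 19.9 kg.
Tool frame: the origin (TCP) lies midway between the tips of the shut fingers; the grasp point (between the pads) lies 19 mm behind it; z points along the fingers, y is the line along which they close (so a half turn about z gives the same grasp; the last joint's range is limited). The gripper opens to 94 mm and grips with 3 to 60 N. Pads are 16 mm wide; open, the fingers measure 119 mm over their backs; the gripper's body (75 mm by 177 mm) begins 78 mm behind the grasp point.
Start: joints at [1.278, 0.417, -0.01, 1.614, 0.005, 1.111, -0.053], TCP at [155.712, -605.271, 205.425] pointing down, gripper open.
Joint ranges: [-2.81, 2.81], [-0.39, 2.02], [-1.27, 1.25], [0.06, 2.57], [-1.19, 4.33], [0.19, 2], [-2.82, 2.82]. Speed limits (rad/s): [1.89, 1.89, 2.39, 2.39, 3.01, 3.01, 3.01].

INTERFACE

Orientations are given as [roll, pitch, yaw] about the fixed x, y, z axes, in that order (R = Rz(yaw) Ry(pitch) Rx(roll)).
In Python, from plant import observe, viewer, hand_in gives the robot as it stands.
- The arm moves only by the tool carry_out, never from a script. Its argument "targets" is a list of rows, each a list of 2 entries, a list of its own where there are three numbers: the shift along the tool's x, y, z in m, then the turn about the tool's z in degrees. A call has 1 to 20 rows; each row is the pose to reach, as a shift and turn from the pose commanded when the call began, along the tool's axes at that moment; what a row does not reach only later rows make up. A row lasts 1/12 s, in which the tool goes at most 41.7 mm and 7.16 degrees, less where a joint would pass 70% of its speed; a pose out of reach is approached as far as the arm can. A call with a gripper value outside its range is refused whole. "jaw" is the opening, from 0 (shut) to 1 (fully open), set as the call begins (left out, the last holds). The fingers move at their own pace and stop on an object; "newtons" is the grip in N (left out, the last holds). Time passes only in rows, so rows that repeat a pose let the fingers close. It gives the time, the measured TCP pose, the force, the opening and the grip force at its end, in the units of the state.
- observe(): the state, without advancing time (a new reading comes with each control period).
- viewer.snapshot(name): name is "side" or "top" or "wrist"; returns the picture (384x512x3 uint8, red, green, blue); there is no depth.
- viewer.camera_params(name): a dict with "K" (3x3 intrinsics, pixels), "rvec" (rotation vector, rad) and "tvec" (3), from world to camera coordinates, as OpenCV has them; the wrist camera has in their place "hand_eye" (4x4, takes a point from camera to tool coordinates, whose origin is the TCP and whose axes are the flange's). Camera axes: x right, y down, z forward; pixel columns grow to the right and rows downward; lengths in mm; the calibration is good to about 2 mm. A picture is of the moment at which its call begins: read the wrist's pose just before it. camera_params takes no time and is no camera call.
- hand_in(): hands the job in; it is judged then, once.
The state is a dict: "t": time; "qpos": joint angles; "joint_velocities": joint speeds; "joint_efforts": joint torques, N m; "tcp_pos": TCP position; "tool_rot": TCP orientation; "contact_force": force on the tool from outside, world axes, zero at the start; "wrist_torque": the same for the moment, N m; "finger_gap": finger opening in mm; "gripper_force": force on a finger pad.
Only numpy, scipy, OpenCV 4.12 (cv2) and the standard library are available. Lean on these libraries where they do the work, as an engineer would, in place of code of your own. Each camera call takes 0.05 s, during which the arm holds its last target. There are 200 camera calls.

## Working session

There is one attempt and no reset: what is moved stays moved. The work goes in short steps, Python scripts to look and compute and a tool call to move; the robot and the scene stay as the last step left them, time stands still between calls to the robot, and variables do not carry over. Pictures are saved under pics/ and viewed, at most 10 in all, crops included, and the job is handed in when it is done.

Besides the shell and the picture viewer there is one more tool, called after "Request:" by a JSON object that holds its "method" and its "body", one argument or row to a line. carry_out: Moves the arm, as the interface text tells. Its arguments: {"type":"object","properties":{"targets":{"type":"array"},"jaw":{"type":"number"},"newtons":{"type":"number"}},"required":["targets"]}

```bash
mkdir -p pics
python3 - <<'E'
from plant import observe, viewer
import cv2,numpy as np
s=observe();print(s)
ims=[viewer.snapshot(n) for n in("side","top")]
for n,i in zip(("side","top"),ims):
    cv2.imwrite(f"pics/{n}0.png",i[:,:,::-1]); p=viewer.camera_params(n)
    R=cv2.Rodrigues(np.array(p["rvec"],float))[0];print(n,p["K"],(-R.T@np.array(p["tvec"]).ravel()))
print(viewer.camera_params("wrist"))
E
```

```text
{'t': 0.0, 'qpos': array([ 1.2775132 ,  0.41800453, -0.01028794,  1.61417107,  0.0047007 ,
        1.11068272, -0.05304199]), 'joint_velocities': array([-5.06996291e-04,  2.43977919e-03, -5.55342013e-05, -8.47586799e-04,
       -4.16932365e-04, -8.21013988e-04,  6.16510997e-04]), 'joint_efforts': array([ 1.49123640e-03, -8.51264620e+01,  6.39067311e-01, -4.25995374e+01,
       -4.88815585e-02,  1.87512150e-02, -3.73433670e-05]), 'tcp_pos': array([ 155.59206714, -604.93560268,  204.80758755]), 'tool_rot': array([-3.14035445e+00,  9.88284134e-05,  2.51735977e-01]), 'contact_force': array([-0.4925603 , -0.1548122 , -0.13963593]), 'wrist_torque': array([-0.0385255 ,  0.02516294,  0.02512215]), 'gripper_force': 0.0, 'finger_gap': 94.13001192001633}
side [[386.19795617   0.         256.19728018]
 [  0.         386.19795617 183.46742697]
 [  0.           0.           1.        ]] [564.45743161 845.77460757 512.85229838]
top [[431.16278523   0.         255.18874711]
 [  0.         431.16278523 196.81100236]
 [  0.           0.           1.        ]] [ 405.34409907   52.17461573 1088.62231431]
{'K': array([[300.70391308,   0.        , 262.53329169],
       [  0.        , 300.70391308, 188.27258608],
       [  0.        ,   0.        ,   1.        ]]), 'hand_eye': array([[-9.85329155e-04, -9.67910985e-01, -2.51291373e-01,
         7.22394116e+01],
       [ 9.99999504e-01, -9.90469422e-04, -1.06022073e-04,
        -9.34625391e-01],
       [-1.46276492e-04, -2.51291353e-01,  9.67911481e-01,
        -1.79638927e+02],
       [ 0.00000000e+00,  0.00000000e+00,  0.00000000e+00,
         1.00000000e+00]])}
```

View pics/top0.png

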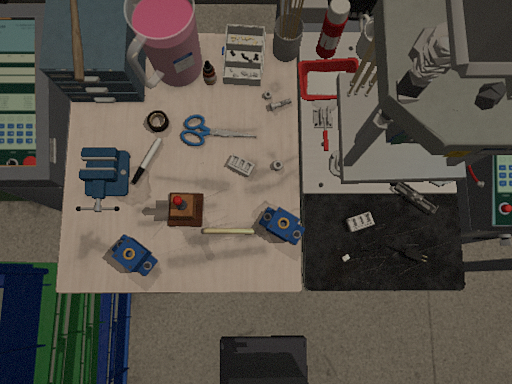

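View pics/side0.png

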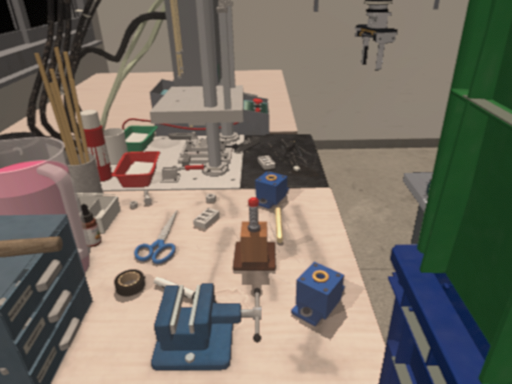

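The pictures show: the punch's red cap at top (178,202) and side (253,203), in the brown stand. The jig candidates are the left one, top (130,255) / side (320,277), and the right one, top (284,222) / side (270,178). The dark-blue vice at top (105,172) is not a jig. The robot's right is −y, which is image right from the top, so I choose the jig at (284,222).

```bash
cat > h.py <<'E'
import numpy as np,cv2
from plant import observe,viewer
from scipy.spatial.transform import Rotation as Ro
def cam(n,s=None):
    p=viewer.camera_params(n)
    if n=="wrist":
        H=np.array(p["hand_eye"]);R=Ro.from_euler("xyz",s["tool_rot"]).as_matrix()
        return np.array(p["K"]),R@H[:3,:3],R@H[:3,3]+s["tcp_pos"]
    R=cv2.Rodrigues(np.array(p["rvec"],float))[0]
    return np.array(p["K"]),R.T,-R.T@np.array(p["tvec"]).ravel()
def onplane(c,uv,z):
    K,R,o=c;d=R@np.linalg.solve(K,[uv[0],uv[1],1.]);return o+d*(z-o[2])/d[2]
def proj(c,P):
    K,R,o=c;q=K@(R.T@(np.asarray(P,float)-o));return q[:2]/q[2]
def two(c1,u1,c2,u2):
    A=[];b=[]
    for (K,R,o),u in((c1,u1),(c2,u2)):
        d=R@np.linalg.solve(K,[u[0],u[1],1.]);d/=np.linalg.norm(d);M=np.eye(3)-np.outer(d,d);A.append(M);b.append(M@o)
    return np.linalg.lstsq(np.vstack(A),np.hstack(b),rcond=None)[0]
def blob(im,lo,hi,roi,show=False):
    x0,y0,x1,y1=roi;h=cv2.cvtColor(im[y0:y1,x0:x1],cv2.COLOR_RGB2HSV)
    m=cv2.inRange(h,lo,hi)
    n,l,st,ce=cv2.connectedComponentsWithStats(m)
    k=1+np.argmax(st[1:,4]);return ce[k]+[x0,y0],st[k]
E
python3 - <<'E'
from h import *
T=cv2.imread("pics/top0.png")[:,:,::-1];S=cv2.imread("pics/side0.png")[:,:,::-1]
ct,cs=cam("top"),cam("side")
redl,redh=(0,150,80),(6,255,255)
ut,a=blob(T,redl,redh,(160,185,200,225));us,b=blob(S,redl,redh,(235,190,270,215))
print("cap",ut,a,us,b,two(ct,ut,cs,us),onplane(ct,ut,138))
bl,bh=(12,90,90),(30,255,255)
for r,rs in(((265,205,305,245),(255,165,290,190)),((112,240,150,270),(305,265,335,288))):
    ut,a=blob(T,bl,bh,r);us,b=blob(S,bl,bh,rs)
    print("bush",ut,a,us,b,two(ct,ut,cs,us),onplane(ct,ut,60),onplane(cs,us,60))
c=np.hstack([cv2.resize(T[170:270,110:310],None,fx=4,fy=4,interpolation=2)])
d=cv2.resize(S[160:300,200:340],None,fx=2.8,fy=2.8,interpolation=2)
cv2.imwrite("pics/c1.png",c[:,:,::-1])
E
```

```text
cap [177.09677419 199.88709677] [13 11  9  9 62] [252.87096774 201.62903226] [14  8  9  8 62] [579.98282405 216.16537138 132.99655142] [579.81003341 215.27085792 138.        ]
bush [283.078125 222.765625] [13 13 11 11 64] [270.86486486 177.10810811] [11 10 10  5 37] [537.68863962 -27.29449325  57.95132132] [537.74251611 -27.17164515  60.        ] [537.50104273 -23.24937473  60.        ]
bush [128.52112676 253.28169014] [11  8 12 12 71] [319.97142857 276.05714286] [  8   6  15  11 105] [465.77078567 340.2352345   57.10145201] [466.1374672  339.31934628  60.        ] [465.86436579 343.55904882  60.        ]
```

View pics/c1.png

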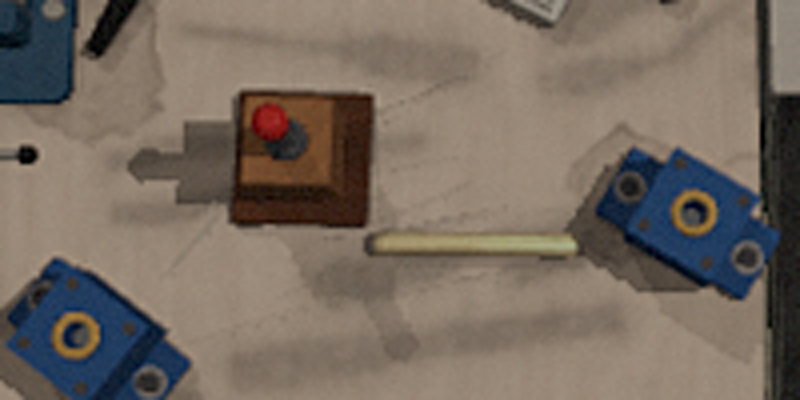

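The crop confirms the punch (red cap, in its stand) and the right jig with its brass bush at crop (693,213). They sit at about (580,216) and (538,-27). Next I check the press plate for clearance.

Run:
```python
from h import *
ct,cs=cam("top"),cam("side")
print(two(ct,(340,182),cs,(243,118)), onplane(ct,(462,182),200),onplane(ct,(380,150),500))
print(onplane(ct,(460,180),200))
```

```text
[ 609.52404342 -143.11455431  177.15848488] [ 605.89835943 -398.12069958  200.        ] [ 585.05054674 -133.05653977  500.        ]
[ 610.26052683 -394.25570445  200.        ]
```

Request:
{"method": "carry_out", "body": {
  "targets": [
    [[0.1, -0.11, -0.095], -7],
    [[0.196, -0.223, -0.095], -14],
    [[0.196, -0.223, -0.095], -21],
    [[0.196, -0.223, -0.095], -28],
    [[0.196, -0.223, -0.095], -35],
    [[0.196, -0.223, -0.095], -42],
    [[0.196, -0.223, -0.095], -49],
    [[0.196, -0.223, -0.095], -56],
    [[0.372, -0.467, -0.095], -63],
    [[0.372, -0.467, -0.095], -70],
    [[0.372, -0.467, -0.095], -75.6],
    [[0.372, -0.467, -0.095], -75.6],
    [[0.372, -0.467, -0.095], -75.6],
    [[0.372, -0.467, -0.095], -75.6],
    [[0.372, -0.467, -0.095], -75.6],
    [[0.372, -0.467, -0.095], -75.6],
    [[0.372, -0.467, -0.095], -75.6],
    [[0.372, -0.467, -0.095], -75.6]
  ],
  "jaw": 1
}}

```text
t: 1.6
tcp_pos: [399.5, -60.4, 300.3]
tool_rot: [-3.141, -0.0, 1.572]
contact_force: [-0.5, -0.1, -0.1]
finger_gap: 94.0
gripper_force: 0.0
```

Request:
{"method": "carry_out", "body": {
  "targets": [
    [[0.034, 0.139, 0.1], 0],
    [[0.034, 0.139, 0.1], 0],
    [[0.034, 0.139, 0.1], 0],
    [[0.034, 0.139, 0.1], 0],
    [[0.034, 0.139, 0.1], 0],
    [[0.034, 0.139, 0.1], 0],
    [[0.034, 0.139, 0.1], 0],
    [[0.034, 0.139, 0.1], 0]
  ]
}}

```text
t: 2.27
tcp_pos: [538.1, -27.4, 201.6]
tool_rot: [3.141, 0.001, 1.57]
contact_force: [0.3, -0.1, 0.1]
finger_gap: 94.3
gripper_force: 0.0
```

Run:
```python
from h import *
s=observe();W=viewer.snapshot("wrist");cv2.imwrite("pics/w1.png",W[:,:,::-1]);c=cam("wrist",s)
print(s["tcp_pos"],s["tool_rot"]);p=proj(c,[538,-27,60]);print(p)
x,y=map(int,p);u,st=blob(W,(12,90,90),(30,255,255),(x-50,y-50,x+50,y+50))
print(u,st,onplane(c,u,60), onplane(c,(x-50+st[0]+(st[2]-1)/2,y-50+st[1]+(st[3]-1)/2),60))
```

```text
[538.05102948 -27.36191733 201.55177235] [3.14062995e+00 1.19645903e-03 1.57019269e+00]
[263.13796104 179.08708218]
[262.54770318 178.09893993] [ 38  38  24  24 283] [537.355506   -25.89060375  60.        ] [537.30259688 -26.34010127  60.        ]
```

View pics/w1.png

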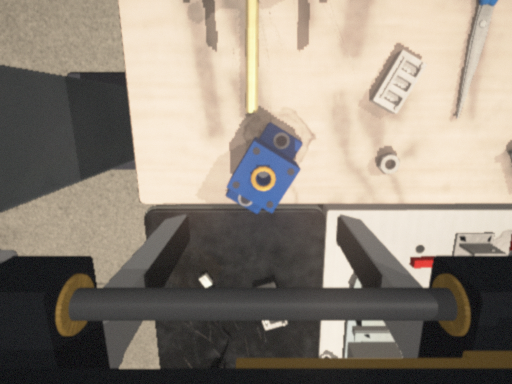

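The wrist view shows the bush at (263,178), which gives (537.3,-26.2), in agreement with the top and side views. Next I go to the stand.

Request:
{"method": "carry_out", "body": {
  "targets": [
    [[0.243, 0.042, -0.06], 0],
    [[0.243, 0.042, -0.06], 0],
    [[0.243, 0.042, -0.06], 0],
    [[0.243, 0.042, -0.06], 0],
    [[0.243, 0.042, -0.06], 0],
    [[0.243, 0.042, -0.06], 0],
    [[0.243, 0.042, -0.06], 0],
    [[0.243, 0.042, -0.06], 0],
    [[0.243, 0.042, -0.06], 0],
    [[0.243, 0.042, -0.06], 0]
  ]
}}

```text
t: 3.15
tcp_pos: [580.6, 214.6, 260.9]
tool_rot: [3.141, 0.001, 1.569]
contact_force: [0.2, -0.3, -0.9]
finger_gap: 94.0
gripper_force: 0.0
```

Run:
```python
from h import *
s=observe();W=viewer.snapshot("wrist");cv2.imwrite("pics/w2.png",W[:,:,::-1]);c=cam("wrist",s)
print(s["tcp_pos"],s["tool_rot"]);p=proj(c,[580,216,138]);print(p)
x,y=map(int,p);u,st=blob(W,(0,150,60),(6,255,255),(x-50,y-50,x+50,y+50))
print(u,st,onplane(c,u,138))
```

```text
[580.64555364 214.64943742 260.89453797] [3.14075270e+00 1.19287376e-03 1.56911467e+00]
[262.62388454 182.1768731 ]
[262.34408602 180.59139785] [ 41  40  19  18 279] [579.71544997 217.68376643 138.        ]
```

View pics/w2.png

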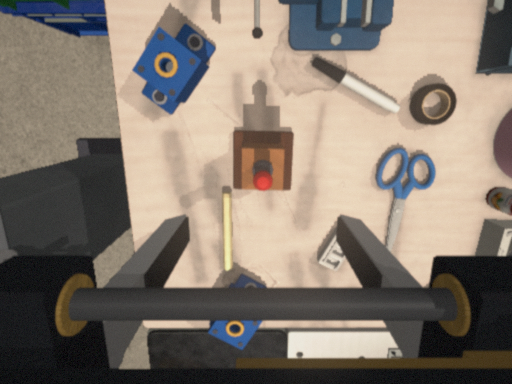

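The red cap shows at (262,181) in the stand, consistent with (579.9,216.5). I descend and grip.

Request:
{"method": "carry_out", "body": {
  "targets": [
    [[0.002, -0.001, 0.03], 0],
    [[0.002, -0.001, 0.06], 0],
    [[0.002, -0.001, 0.09], 0],
    [[0.002, -0.001, 0.11], 0],
    [[0.002, -0.001, 0.13], 0],
    [[0.002, -0.001, 0.145], 0],
    [[0.002, -0.001, 0.16], 0],
    [[0.002, -0.001, 0.168], 0],
    [[0.002, -0.001, 0.173], 0],
    [[0.002, -0.001, 0.173], 0],
    [[0.002, -0.001, 0.173], 0],
    [[0.002, -0.001, 0.173], 0]
  ]
}}

```text
t: 4.2
tcp_pos: [579.9, 218.9, 88.3]
tool_rot: [3.14, -0.0, 1.571]
contact_force: [0.5, 0.5, 0.6]
finger_gap: 93.8
gripper_force: 0.0
```

Request:
{"method": "carry_out", "body": {
  "targets": [
    [[0, 0, 0], 0],
    [[0, 0, 0], 0],
    [[0, 0, 0], 0],
    [[0, 0, 0], 0],
    [[0, 0, 0], 0],
    [[0, 0, 0], 0],
    [[0, 0, 0], 0],
    [[0, 0, 0], 0],
    [[0, 0, 0], 0],
    [[0, 0, 0], 0],
    [[0, 0, 0], 0],
    [[0, 0, 0], 0],
    [[0, 0, 0], 0],
    [[0, 0, 0], 0]
  ],
  "jaw": 0.1,
  "newtons": 40
}}

```text
t: 5.37
tcp_pos: [579.6, 218.8, 87.5]
tool_rot: [3.141, -0.0, 1.571]
contact_force: [2.3, -0.0, -0.3]
finger_gap: 19.0
gripper_force: 40.0
```

Gripped (gap 19 mm, 40 N). Now I lift straight up.

Request:
{"method": "carry_out", "body": {
  "targets": [
    [[0, 0, -0.005], 0],
    [[0, 0, -0.015], 0],
    [[0, 0, -0.03], 0],
    [[0, 0, -0.05], 0],
    [[0, 0, -0.07], 0],
    [[0, 0, -0.09], 0],
    [[0, 0, -0.11], 0],
    [[0, 0, -0.11], 0],
    [[0, 0, -0.11], 0],
    [[0, 0, -0.11], 0]
  ]
}}

```text
t: 6.2
tcp_pos: [579.2, 218.5, 197.1]
tool_rot: [-3.141, 0.0, 1.571]
contact_force: [-0.7, -0.2, -3.3]
finger_gap: 19.0
gripper_force: 40.0
```

Run:
```python
from h import *
s=observe();print(s["tcp_pos"],s["tool_rot"],s["contact_force"],s["finger_gap"])
a=viewer.snapshot("wrist");b=viewer.snapshot("side")
cv2.imwrite("pics/a3.png",a[:,:,::-1]);cv2.imwrite("pics/b3.png",b[:,:,::-1])
c=cam("wrist",s);print("tip px",proj(c,s["tcp_pos"]+[0,0,-81]))
print("hole px",proj(c,[579.9,216.5,72]))
print("side",proj(cam("side"),s["tcp_pos"]+[0,0,-81]),proj(cam("side"),s["tcp_pos"]))
A=cv2.resize(a[100:300,160:360],(600,600),interpolation=2)
cv2.imwrite("pics/c3.png",A[:,:,::-1])
```

```text
[579.19473834 218.46837076 197.14015825] [-3.14115334e+00  3.74057935e-04  1.57115471e+00] [-0.68801157 -0.20201724 -3.32049075] 18.955721771620553
tip px [263.49906761 194.53898067]
hole px [264.07260283 184.86531952]
side [253.10636235 209.71053747] [252.03774163 171.97857521]
```

View pics/c3.png

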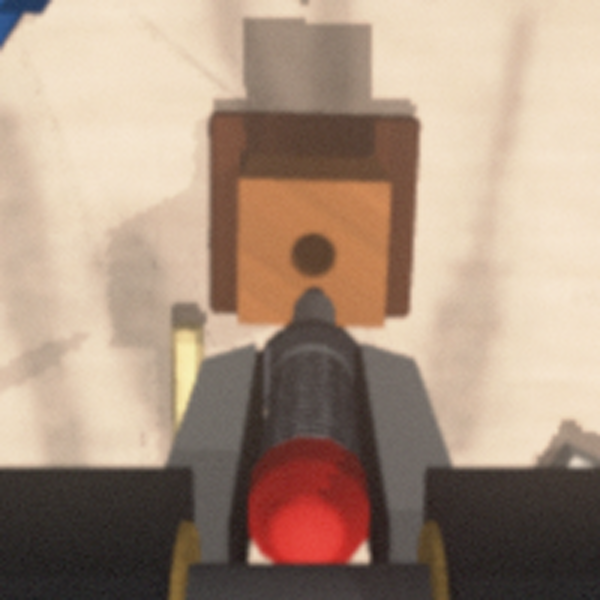

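The hole at crop (313,255) matches the estimate within 0.5 mm. The tip shows at crop (315,288), so the tip relative to the TCP is about (+0.7,-2). I move over the bush with the tip about 18 mm above the mouth.

Request:
{"method": "carry_out", "body": {
  "targets": [
    [[-0.015, -0.003, 0], 0],
    [[-0.04, -0.008, 0], 0],
    [[-0.07, -0.012, 0], 0],
    [[-0.1, -0.018, 0], 0],
    [[-0.13, -0.023, 0], 0],
    [[-0.16, -0.028, 0], 0],
    [[-0.19, -0.033, 0], 0],
    [[-0.215, -0.038, 0], 0],
    [[-0.235, -0.041, 0], 0],
    [[-0.243, -0.0426, 0.01], 0],
    [[-0.243, -0.0426, 0.025], 0],
    [[-0.243, -0.0426, 0.038], 0],
    [[-0.243, -0.0426, 0.038], 0],
    [[-0.243, -0.0426, 0.038], 0],
    [[-0.243, -0.0426, 0.038], 0],
    [[-0.243, -0.0426, 0.038], 0],
    [[-0.243, -0.0426, 0.038], 0],
    [[-0.243, -0.0426, 0.038], 0]
  ]
}}

```text
t: 7.8
tcp_pos: [537.2, -24.1, 159.9]
tool_rot: [3.141, 0.0, 1.571]
contact_force: [-0.8, -0.4, -3.2]
finger_gap: 19.1
gripper_force: 40.0
```

```bash
cat > look.py <<'E'
from h import *
import sys
s=observe();print(s["t"],s["tcp_pos"],s["tool_rot"],s["contact_force"])
a=viewer.snapshot("wrist");b=viewer.snapshot("side")
c=cam("wrist",s);cs=cam("side")
print("tip px",proj(c,s["tcp_pos"]+[0.7,-2,-81]),"bush",proj(c,[537.3,-26.2,60]))
for n,i,k in(("w",a,c),("s",b,cs)):
    x,y=map(int,proj(k,[537.3,-26.2,60]));u,st=blob(i,(12,90,90),(30,255,255),(x-18,y-18,x+18,y+18));print(n,u,st+[x-18,y-18,0,0,0],onplane(k,u,60))
A=cv2.resize(a[120:220,212:312],(400,400),interpolation=2)
print("side tip",proj(cs,s["tcp_pos"]+[0.7,-2,-81]),x,y)
B=cv2.resize(b[y-40:y+20,x-30:x+30],(400,400),interpolation=2)
cv2.imwrite("pics/"+sys.argv[1],np.hstack([A,B])[:,:,::-1])
E
python3 look.py c4.png
```

```text
7.8 [537.23408826 -24.11734639 159.86656042] [3.14099130e+00 1.12356294e-04 1.57144323e+00] [-0.76756042 -0.36918061 -3.21094132]
tip px [264.17973759 196.69481457] bush [263.41065572 191.32197027]
w [263.72168285 188.54368932] [250 178  28  25 309] [537.59765705 -23.43575436  60.        ]
s [270.86486486 177.10810811] [266 175  10   5  37] [537.50104273 -23.24937473  60.        ]
side tip [270.64071794 169.94323007] 270 176
```

View pics/c4.png

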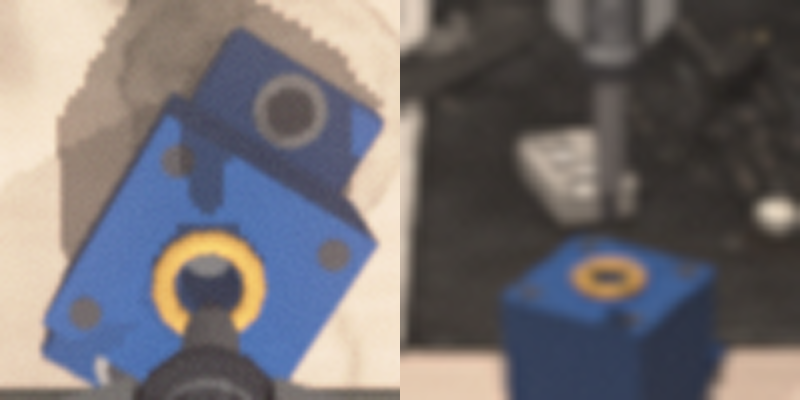

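The tip at (264.7,197) and the ring centre at (264.4,191) agree with a tip over the bush axis within about 1 mm, and the side view shows it in line as well. I lower it into the bush.

Request:
{"method": "carry_out", "body": {
  "targets": [
    [[0, 0, 0.01], 0],
    [[0, 0, 0.018], 0],
    [[0, 0, 0.026], 0],
    [[0, 0, 0.031], 0],
    [[0, 0, 0.034], 0],
    [[0, 0, 0.036], 0],
    [[0, 0, 0.036], 0],
    [[0, 0, 0.036], 0],
    [[0, 0, 0.036], 0]
  ]
}}

```text
t: 8.65
tcp_pos: [537.2, -24.2, 123.7]
tool_rot: [3.141, 0.0, 1.571]
contact_force: [-0.1, 0.8, -3.7]
finger_gap: 19.1
gripper_force: 40.0
```

Tip about 17 mm below the mouth, no contact. Continue slowly.

Request:
{"method": "carry_out", "body": {
  "targets": [
    [[0, 0, 0.002], 0],
    [[0, 0, 0.004], 0],
    [[0, 0, 0.005], 0],
    [[0, 0, 0.006], 0],
    [[0, 0, 0.006], 0]
  ]
}}

```text
t: 9.07
tcp_pos: [536.9, -24.3, 117.2]
tool_rot: [-3.141, -0.0, 1.571]
contact_force: [-0.7, -0.2, -2.8]
finger_gap: 19.2
gripper_force: 40.0
```

Request:
{"method": "carry_out", "body": {
  "targets": [
    [[0, 0, 0.001], 0],
    [[0, 0, 0.002], 0],
    [[0, 0, 0.003], 0],
    [[0, 0, 0.004], 0],
    [[0, 0, 0.004], 0],
    [[0, 0, 0.004], 0]
  ]
}}

```text
t: 9.57
tcp_pos: [537.0, -24.2, 113.4]
tool_rot: [-3.141, -0.0, 1.571]
contact_force: [0.3, 0.5, -2.9]
finger_gap: 18.7
gripper_force: 40.0
```

Request:
{"method": "carry_out", "body": {
  "targets": [
    [[0, 0, 0.001], 0],
    [[0, 0, 0.002], 0],
    [[0, 0, 0.003], 0],
    [[0, 0, 0.004], 0],
    [[0, 0, 0.004], 0],
    [[0, 0, 0.004], 0]
  ]
}}

```text
t: 10.07
tcp_pos: [537.0, -24.2, 109.4]
tool_rot: [-3.141, -0.0, 1.571]
contact_force: [-0.2, -0.1, -2.9]
finger_gap: 19.1
gripper_force: 40.0
```

Request:
{"method": "carry_out", "body": {
  "targets": [
    [[0, 0, 0.001], 0],
    [[0, 0, 0.002], 0],
    [[0, 0, 0.003], 0],
    [[0, 0, 0.004], 0],
    [[0, 0, 0.004], 0],
    [[0, 0, 0.004], 0]
  ]
}}

```text
t: 10.57
tcp_pos: [537.0, -24.2, 105.4]
tool_rot: [-3.141, -0.0, 1.571]
contact_force: [0.1, -0.3, -2.9]
finger_gap: 19.2
gripper_force: 40.0
```

Request:
{"method": "carry_out", "body": {
  "targets": [
    [[0, 0, 0.001], 0],
    [[0, 0, 0.002], 0],
    [[0, 0, 0.003], 0],
    [[0, 0, 0.003], 0],
    [[0, 0, 0.003], 0]
  ]
}}

```text
t: 10.98
tcp_pos: [537.0, -24.2, 102.4]
tool_rot: [-3.141, -0.0, 1.571]
contact_force: [0.4, -0.2, -2.9]
finger_gap: 18.8
gripper_force: 40.0
```

Request:
{"method": "carry_out", "body": {
  "targets": [
    [[0, 0, 0.001], 0],
    [[0, 0, 0.002], 0],
    [[0, 0, 0.003], 0],
    [[0, 0, 0.003], 0],
    [[0, 0, 0.003], 0]
  ]
}}

```text
t: 11.4
tcp_pos: [537.1, -24.2, 99.5]
tool_rot: [3.142, -0.0, 1.571]
contact_force: [0.1, 0.4, -0.2]
finger_gap: 19.0
gripper_force: 40.0
```

Contact (+2.7 N, tip about 42 mm deep). Press 5 mm to read the stroke.

Request:
{"method": "carry_out", "body": {
  "targets": [
    [[0, 0, 0.001], 0],
    [[0, 0, 0.002], 0],
    [[0, 0, 0.003], 0],
    [[0, 0, 0.004], 0],
    [[0, 0, 0.005], 0],
    [[0, 0, 0.005], 0],
    [[0, 0, 0.005], 0]
  ]
}}

```text
t: 11.98
tcp_pos: [537.2, -24.2, 94.6]
tool_rot: [3.141, -0.0, 1.571]
contact_force: [0.4, 0.5, 4.9]
finger_gap: 19.1
gripper_force: 40.0
```

Request:
{"method": "carry_out", "body": {
  "targets": [
    [[0, 0, 0.001], 0],
    [[0, 0, 0.002], 0],
    [[0, 0, 0.003], 0],
    [[0, 0, 0.003], 0],
    [[0, 0, 0.003], 0]
  ]
}}

```text
t: 12.4
tcp_pos: [537.4, -24.2, 91.8]
tool_rot: [3.141, 0.0, 1.571]
contact_force: [-0.1, 0.2, 8.2]
finger_gap: 19.0
gripper_force: 40.0
```

Request:
{"method": "carry_out", "body": {
  "targets": [
    [[0, 0, 0.001], 0],
    [[0, 0, 0.002], 0],
    [[0, 0, 0.003], 0],
    [[0, 0, 0.0035], 0],
    [[0, 0, 0.0035], 0],
    [[0, 0, 0.0035], 0]
  ]
}}

```text
t: 12.9
tcp_pos: [537.0, -24.2, 87.9]
tool_rot: [-3.141, -0.0, 1.571]
contact_force: [1.2, 0.2, 1.4]
finger_gap: 19.3
gripper_force: 40.0
```

Tripped: the push fell from 11 N to about 4.5 N, at about 11 mm of stroke. Lift straight out.

Request:
{"method": "carry_out", "body": {
  "targets": [
    [[0, 0, -0.004], 0],
    [[0, 0, -0.012], 0],
    [[0, 0, -0.024], 0],
    [[0, 0, -0.038], 0],
    [[0, 0, -0.054], 0],
    [[0, 0, -0.07], 0],
    [[0, 0, -0.09], 0],
    [[0, 0, -0.11], 0],
    [[0, 0, -0.11], 0],
    [[0, 0, -0.11], 0],
    [[0, 0, -0.11], 0]
  ]
}}

```text
t: 13.82
tcp_pos: [536.6, -24.4, 197.6]
tool_rot: [-3.141, 0.0, 1.571]
contact_force: [0.8, 0.1, -3.3]
finger_gap: 18.8
gripper_force: 40.0
```

Request:
{"method": "carry_out", "body": {
  "targets": [
    [[0.015, 0.003, 0], 0],
    [[0.04, 0.008, 0], 0],
    [[0.07, 0.012, 0], 0],
    [[0.1, 0.018, 0], 0],
    [[0.13, 0.023, 0], 0],
    [[0.16, 0.028, 0], 0],
    [[0.19, 0.033, 0], 0],
    [[0.215, 0.038, 0], 0],
    [[0.235, 0.041, 0], 0],
    [[0.243, 0.0426, 0], 0],
    [[0.243, 0.0426, 0.0], 0],
    [[0.243, 0.0426, 0.01], 0],
    [[0.243, 0.0426, 0.02], 0],
    [[0.243, 0.0426, 0.02], 0],
    [[0.243, 0.0426, 0.02], 0],
    [[0.243, 0.0426, 0.02], 0],
    [[0.243, 0.0426, 0.02], 0]
  ]
}}

```text
t: 15.23
tcp_pos: [579.7, 218.4, 178.3]
tool_rot: [3.141, -0.0, 1.571]
contact_force: [0.3, 0.0, -2.5]
finger_gap: 19.1
gripper_force: 40.0
```

Run:
```python
from h import *
s=observe();print(s["t"],s["tcp_pos"],s["tool_rot"],s["contact_force"])
a=viewer.snapshot("wrist");b=viewer.snapshot("side");c=cam("wrist",s);cs=cam("side")
P=s["tcp_pos"]+[0.7,-2,-81]
print("tip px",proj(c,P),"hole",proj(c,[579.9,216.5,72]),"side tip",proj(cs,P))
A=cv2.resize(a[120:220,212:312],(400,400),interpolation=2)
x,y=map(int,proj(cs,P));B=cv2.resize(b[y-40:y+30,x-35:x+35],(400,400),interpolation=2);print(x-35,y-40)
cv2.imwrite("pics/c5.png",np.hstack([A,B])[:,:,::-1])
```

```text
15.2333 [579.7002432  218.42471681 178.28601229] [ 3.14119728e+00 -1.09544912e-04  1.57073080e+00] [ 0.2515761   0.03300236 -2.50468431]
tip px [264.19985364 196.71371764] hole [263.5498939 189.4854809] side tip [252.72810862 217.3637851 ]
217 177
```

View pics/c5.png

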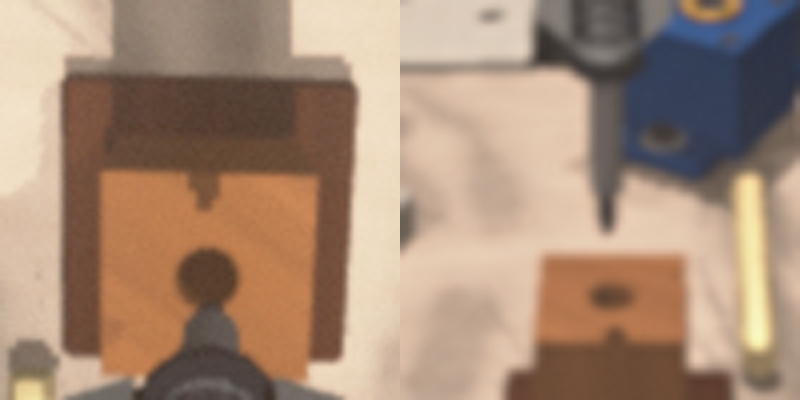

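The hole at (263.75,189.5) and the tip at (264.5,196.3) are as predicted, so they are aligned. Lower into the stand.

Request:
{"method": "carry_out", "body": {
  "targets": [
    [[0.0003, 0, 0.01], 0],
    [[0.0003, 0, 0.018], 0],
    [[0.0003, 0, 0.026], 0],
    [[0.0003, 0, 0.033], 0],
    [[0.0003, 0, 0.04], 0],
    [[0.0003, 0, 0.047], 0],
    [[0.0003, 0, 0.054], 0],
    [[0.0003, 0, 0.061], 0],
    [[0.0003, 0, 0.068], 0],
    [[0.0003, 0, 0.075], 0],
    [[0.0003, 0, 0.081], 0],
    [[0.0003, 0, 0.085], 0],
    [[0.0003, 0, 0.087], 0],
    [[0.0003, 0, 0.087], 0],
    [[0.0003, 0, 0.087], 0]
  ]
}}

```text
t: 16.58
tcp_pos: [579.6, 219.2, 91.1]
tool_rot: [3.141, -0.0, 1.571]
contact_force: [-0.1, -0.4, -3.1]
finger_gap: 18.9
gripper_force: 40.0
```

Request:
{"method": "carry_out", "body": {
  "targets": [
    [[0, 0, 0.001], 0],
    [[0, 0, 0.002], 0],
    [[0, 0, 0.003], 0],
    [[0, 0, 0.003], 0],
    [[0, 0, 0.003], 0]
  ]
}}

```text
t: 17.0
tcp_pos: [579.5, 219.1, 87.9]
tool_rot: [-3.142, -0.0, 1.571]
contact_force: [-0.0, -0.6, -3.4]
finger_gap: 19.2
gripper_force: 40.0
```

Request:
{"method": "carry_out", "body": {
  "targets": [
    [[0, 0, 0.0005], 0],
    [[0, 0, 0.001], 0],
    [[0, 0, 0.001], 0],
    [[0, 0, 0.001], 0]
  ]
}}

```text
t: 17.33
tcp_pos: [579.8, 219.2, 87.4]
tool_rot: [3.141, -0.0, 1.571]
contact_force: [-0.8, -1.2, 5.0]
finger_gap: 19.0
gripper_force: 40.0
```

Seated (+8 N). Release gently and lift.

Request:
{"method": "carry_out", "body": {
  "targets": [
    [[0, 0, 0], 0],
    [[0, 0, 0], 0],
    [[0, 0, 0], 0],
    [[0, 0, 0], 0],
    [[0, 0, 0], 0],
    [[0, 0, 0], 0],
    [[0, 0, 0], 0],
    [[0, 0, 0], 0],
    [[0, 0, 0], 0],
    [[0, 0, 0], 0],
    [[0, 0, 0], 0],
    [[0, 0, 0], 0]
  ],
  "jaw": 0.8
}}

```text
t: 18.33
tcp_pos: [579.5, 219.1, 86.9]
tool_rot: [-3.141, -0.0, 1.571]
contact_force: [-0.3, -0.4, 0.0]
finger_gap: 75.2
gripper_force: 0.0
```

Request:
{"method": "carry_out", "body": {
  "targets": [
    [[0, 0, -0.01], 0],
    [[0, 0, -0.025], 0],
    [[0, 0, -0.05], 0],
    [[0, 0, -0.08], 0],
    [[0, 0, -0.11], 0],
    [[0, 0, -0.14], 0],
    [[0, 0, -0.17], 0],
    [[0, 0, -0.17], 0],
    [[0, 0, -0.17], 0],
    [[0, 0, -0.17], 0]
  ]
}}

```text
t: 19.17
tcp_pos: [579.3, 219.0, 257.4]
tool_rot: [3.141, 0.0, 1.571]
contact_force: [-0.0, -0.2, -0.2]
finger_gap: 75.1
gripper_force: 0.0
```

Run:
```python
from h import *
s=observe();print(s["t"],s["tcp_pos"],s["finger_gap"])
a=viewer.snapshot("wrist");b=viewer.snapshot("side");cs=cam("side")
A=cv2.resize(a[100:240,192:332],(400,400),interpolation=2)
B=cv2.resize(b[180:290,200:310],(400,400),interpolation=2)
us,_=blob(b,(0,150,80),(6,255,255),(235,190,270,215));print(us,proj(cs,[579.9,216.5,138]))
cv2.imwrite("pics/c6.png",np.hstack([A,B])[:,:,::-1])
```

```text
19.1667 [579.32097478 218.95119473 257.40689535] 75.13099735000013
[252.88709677 201.59677419] [252.46638689 199.39301105]
```

View pics/c6.png

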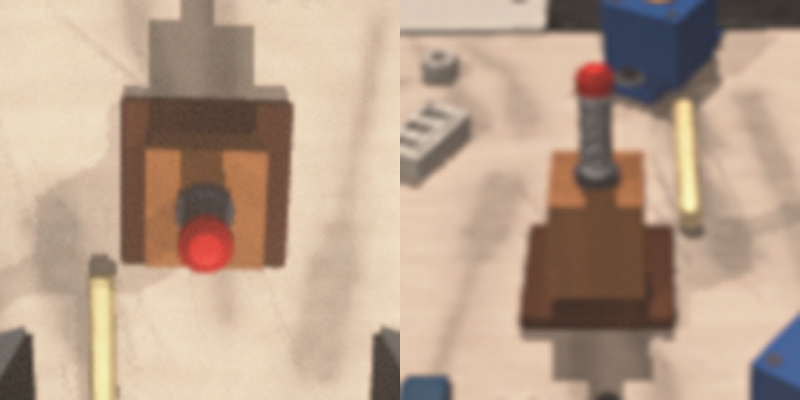

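The punch stands upright with its collar seated. The cap is at side px (252.9,201.6), the same as at the start, and the gripper is clear.

```bash
python3 -c "from plant import hand_in;print(hand_in())"
```

```text
the job is handed in; nothing more can be done
None
```

The punch was fired once in the right-hand jig's bush, tripping at about 11 N, then stood back upright in its stand and released; the job is handed in at about 19 s, but no verdict was returned.

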